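# Put the large calibration weight away through the spring gate

### The job

Put the larger of the two calibration weights away in the low metal dock: bring it to the open, flared mouth and push it along the bench through the spring gate, without lifting it over the gate. Push it far enough into the bay that the gate springs shut behind it, leave it standing upright there, and leave the smaller weight where it stands.

Things in the scene. Friction and masses are not known exactly. Their poses are not given: they have to be found in the camera images.
- weight_500: The larger calibration weight: upright cylinder with a knob on top, 38 mm in diameter, 62 mm tall, about 0.5 kg; to the touch it is a plain cylinder of 38 mm over its whole height. Origin at the centre of its underside, z up. Stands on the bench.
- weight_200: The smaller calibration weight, same form and metal, 29 mm in diameter, 48 mm tall. Origin at the centre of its underside. To be left alone.
- weight_dock: Low aluminium dock fixed to the bench, open above, no floor; walls 16 mm high, nothing above 17 mm. Origin on the bench, mid-lane in the plane of the shut gate; x points from the mouth through the gate into the bay, y left, z up. Mouth at x = -75 mm, flared from 76 to 56 mm wide; entry lane inner faces y = ±28 mm from x = -45 to 0; bay y = -28 to +36 mm, back wall at x = +132 mm.
- gate (a joint): Spring gate across the lane: steel blade 3 mm thick, z = 4 to 16 mm, on an upright hinge at dock x = 0, y = +33.5 mm, reaching to y = -26.5 mm. 0 rad is shut; it swings only into the bay (dock +x), to 1.6 rad; a spring (0.03 N m shut, 0.09 N m wide open, 1 to 5 N on what pushes it) shuts it once the large weight's centre is past about x = +76 mm.
Mind the look-alikes: they are no part of the job. What is shaped like the weight_500 but orange is not meant.

How it is judged:
On the way:
1. the larger weight passes low through the gateway and holds the gate open (value of joint gate above 0.4 rad and x of weight_500 in the frame of weight_dock between -0.015 and 0.03 m and y of weight_500 in the frame of weight_dock between -0.03 and 0.03 m and height (world z) of weight_500 below 0.015 m).
At the end, for the whole second after the job is handed in: The larger weight stands upright (within 0.15 rad) and at rest on the bench inside the bay behind the gate, anywhere between gate and back wall, and the gate has shut behind it (below 0.12 rad). The smaller weight is within 20 mm of where it stood (x of weight_500 in the frame of weight_dock between 0.02 and 0.125 m and y of weight_500 in the frame of weight_dock between -0.03 and 0.03 m and height (world z) of weight_500 below 0.008 m and angle between weight_500's own z axis and vertical below 0.15 rad and linear speed of weight_500 below 0.02 m/s and value of joint gate below 0.12 rad); the robot touches nothing.
It fails at once if the larger weight is lifted over the gate or into the bay from above (more than 20 mm off the bench beyond the gate) (height (world z) of weight_500 above 0.02 m and x of weight_500 in the frame of weight_dock between 0 and 0.13 m and y of weight_500 in the frame of weight_dock between -0.035 and 0.035 m).
It fails at once if the smaller weight is moved more than 20 mm (distance of weight_200 from where it was at the start of the episode above 0.02 m).
It also fails if it takes over 38 s, if anything falls off the work surface, if the arm or the gripper's body presses on something with over 40 N, if the wrist force passes 120 N, or if a joint passes its speed limit or range.

### The arm

A 7-joint arm with a two-finger parallel gripper is mounted at the origin on a cart in front of the work surface, level with it; the furniture and walls round the work are solid. World frame = base frame: x ahead of the robot, y to its left, z up, the work surface at z = 0. Lengths are in m, angles in rad, forces in N, time in s.
With the tool pointing down it reaches from about 0.425 to 0.8 m from the base axis. Payload 8.3 kg.
Tool frame: the origin (TCP) lies at the very end of the fingers, on their centre line; the grasp point (between the pads) lies 19 mm behind it (arm.pinch_z is the distance from the TCP to the grasp point, in m); z points along the fingers, y is the line along which they close (so a half turn about z gives the same grasp; the last joint's range is limited). The gripper opens to 85 mm and grips with 20 to 120 N. Pads are 22 mm wide; open, the fingers measure 114 mm over their backs; the gripper's body (76 mm by 85 mm) begins 54 mm behind the grasp point. The pads swing forward as they close: fully open they stand 13 mm farther back than shut.
Start: joints at [-1.25, 0.383, 0.016, 1.37, -0.006, 1.388, -0.046], TCP at [0.234, 0.58, 0.231] pointing down, gripper open.
Joint ranges: [-2.95, 2.95], [-0.25, 2.06], [-1.52, 1.56], [0.18, 2.33], [-1.44, 4.58], [0.02, 2.06], [-3.01, 3.01]. Speed limits (rad/s): [2.39, 2.39, 3.01, 3.01, 3.14, 3.14, 3.14].

### API

Orientations are given as [roll, pitch, yaw] about the fixed x, y, z axes, in that order (R = Rz(yaw) Ry(pitch) Rx(roll)).
In Python, from workcell import arm, eyes gives the robot as it stands. The module is installed in compiled form; this text tells all that it offers.
- The arm moves only by the tool servo_tool, never from a script. Its arguments are lists of equal length, an entry for each row: "linear": the shift along the world's x, y, z in units of 50 mm (1.0 is 50 mm), a list of three; "rotation": the turn, a rotation vector about the world's x, y, z in units of 6 degrees (1.0 is 6 degrees), a list of three; "fingers": the opening, from 0 (shut) to 1 (fully open). A call has 1 to 8 rows; each row is the pose to reach, as a shift and turn from the pose commanded when the call began; what a row does not reach only later rows make up. A row lasts 1/10 s, in which the tool goes at most 50 mm and 8.59 degrees, less where a joint would pass 70% of its speed; a pose out of reach is approached as far as the arm can. A call with a gripper value outside its range is refused whole. The fingers move at their own pace and stop on an object; the grip force is fixed at half the most. Time passes only in rows, so rows that repeat a pose let the fingers close. It gives the time, the measured TCP pose, the force and the opening at its end, in the units of the state.
- arm.sense(): the state, without advancing time (a new reading comes with each control period).
- eyes.read_camera(name): name is "scene" or "top" or "wrist"; returns a dict with "img" (480x640x3 uint8, blue, green, red), "depth" (480x640 float32, m along the optical axis (not along the pixel's ray), 0 where there is no reading), "fx", "fy", "cx", "cy" (pixels), "world_from_camera" (4x4, takes a point from camera to world coordinates); the wrist camera has in their place "hand_eye" (4x4, takes a point from camera to tool coordinates, whose origin is the TCP and whose axes are the flange's). Camera axes: x right, y up, looking along -z (the intrinsics and any distortion apply to the point x, -y, -z); pixel columns grow to the right and rows downward; lengths in m; the calibration is good to about 2 mm. A picture is of the moment at which its call begins: read the wrist's pose just before it.
- arm.hand_in(): hands the job in, once; it reports no verdict.
The state is a dict: "time_s": time; "q": joint angles; "qvel": joint speeds; "effort": joint torques, N m; "eef_pos": TCP position; "ee_rot": TCP orientation; "force": force on the tool from outside, world axes, zero at the start; "torque": the same for the moment, N m; "opening": finger opening in m.
Only numpy, scipy, OpenCV 4.12 (cv2) and the standard library are available. Lean on these libraries where they do the work, as an engineer would, in place of code of your own. Each camera call takes 0.05 s, during which the arm holds its last target. There are 200 camera calls.

## Working session

There is one attempt and no reset: what is moved stays moved. The work goes in short steps, Python scripts to look and compute and a tool call to move; the robot and the scene stay as the last step left them, time stands still between calls to the robot, and variables do not carry over. Pictures are saved under pics/ and viewed, on a budget of 10 in all, crops included, one or two more only if the job needs it, and the job is handed in when it is done.

Besides the shell and the picture viewer there is one more tool, called after "Emit:" by a JSON object that holds its "method" and its "body", one argument or row to a line. servo_tool: Moves the arm, as the interface text tells. Its arguments: {"type":"object","properties":{"linear":{"type":"array"},"rotation":{"type":"array"},"fingers":{"type":"array"}},"required":["linear","rotation","fingers"]}

```bash
mkdir -p pics; cat > h.py <<'E'
import numpy as np, cv2, pickle
from workcell import arm, eyes
def grab(n):
    c=eyes.read_camera(n); pickle.dump(c,open(n+'.pkl','wb')); return c
def load(n): return pickle.load(open(n+'.pkl','rb'))
def world(c,u,v,T=None,d=None):
    u=np.asarray(u,float);v=np.asarray(v,float)
    if d is None: d=c['depth'][v.astype(int),u.astype(int)]
    p=np.stack([(u-c['cx'])/c['fx']*d,-(v-c['cy'])/c['fy']*d,-d,np.ones_like(d)],-1)
    return (p@(c['world_from_camera'] if T is None else T).T)[...,:3]
E
python3 - <<'E'
from h import *
for n in('scene','top'):
    c=grab(n); cv2.imwrite(f'pics/{n}0.png',c['img']); print(n,{k:v for k,v in c.items() if k not in('img','depth')})
print(arm.sense())
E
```

```text
scene {'fx': 463.4767180286146, 'fy': 463.4767180286146, 'cx': 319.27389867011055, 'cy': 233.4534605523305, 'world_from_camera': array([[ 0.70677159,  0.34642435, -0.61681771, -0.27891348],
       [-0.70721025,  0.32367604, -0.62855985, -0.65704161],
       [-0.01809933,  0.88046805,  0.47375988,  0.59236883],
       [ 0.        ,  0.        ,  0.        ,  1.        ]])}
top {'fx': 458.4377514417971, 'fy': 458.4377514417971, 'cx': 316.16421045016966, 'cy': 242.28570459929767, 'world_from_camera': array([[-0.00432056,  0.98407084, -0.17772429,  0.31125094],
       [-0.99986208, -0.00140115,  0.01654887,  0.12897844],
       [ 0.01603625,  0.17777128,  0.98394116,  0.96373821],
       [ 0.        ,  0.        ,  0.        ,  1.        ]])}
{'time_s': 0.1, 'q': array([-1.24992688,  0.38416661,  0.01635269,  1.37102319, -0.00630261,
        1.38819694, -0.0465078 ]), 'qvel': array([ 0.00108906, -0.0013138 , -0.00110162, -0.00313364,  0.00080248,
       -0.0003234 , -0.00015106]), 'effort': array([ 4.34694535e-03, -6.29128504e+01,  8.48586559e-01, -3.72761428e+01,
        1.69728231e-02,  1.02985135e-02, -2.50486522e-05]), 'eef_pos': array([0.23379723, 0.57914691, 0.23038258]), 'ee_rot': array([-3.13984728e+00,  1.38673299e-05,  2.75789924e+00]), 'force': array([1.37034867, 0.04760722, 0.06851409]), 'torque': array([ 0.01244287, -0.05818688,  0.03845218]), 'opening': 0.08517845147327552}
```

View pics/top0.png

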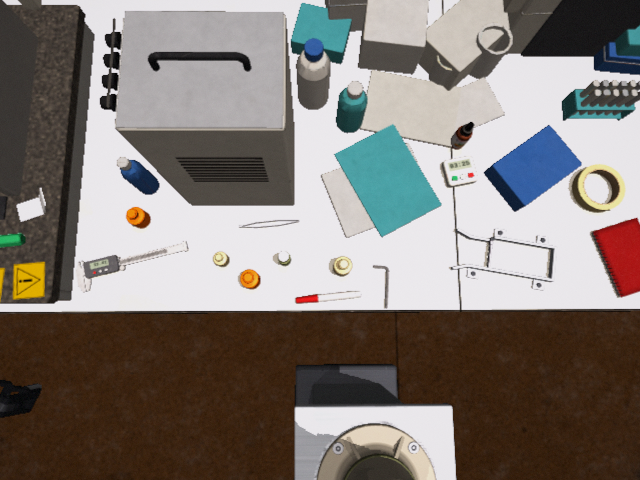

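View pics/scene0.png

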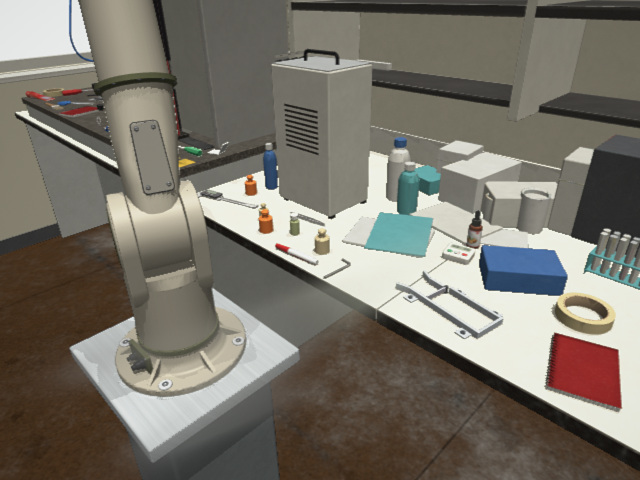

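Top view candidates: brass (342,266), brass (220,258) and grey-brass (283,257). The orange pieces at (249,279) and (137,217) are decoys. The dock's mouth faces left at (455,250), the gate is near (488,250), and the bay runs right to (552,262). Next I measure sizes and look at enlarged crops.

```bash
python3 - <<'E'
from h import *
c=load('top')
U,V=np.meshgrid(np.arange(640),np.arange(480)); W=world(c,U,V)
for n,(u,v) in dict(A=(342,266),B=(220,258),C=(283,257),O=(249,279),O2=(137,217)).items():
    s=W[v-20:v+21,u-20:u+21].reshape(-1,3); s=s[(s[:,2]>.012)&(s[:,2]<.12)]
    t=s[s[:,2]>s[:,2].max()-.02]
    print(n,len(s),'zmax',s[:,2].max().round(4),'ext',np.ptp(s,0).round(3),'lo',s.min(0).round(3),'hi',s.max(0).round(3),'topmean',t.mean(0).round(3), c['img'][v,u])
print('bench',np.median(W[280:300,420:440,2]))
# dock corners region heights
s=W[222:295,445:565]; m=s[...,2]
print('dock z pct',np.percentile(m,[1,50,90,97,99.5]).round(4))
a=cv2.resize(c['img'][220:300,440:570],None,fx=6,fy=6,interpolation=cv2.INTER_CUBIC)
cv2.imwrite('pics/dock.png',a)
b=cv2.resize(c['img'][230:300,200:360],None,fx=5,fy=5,interpolation=cv2.INTER_CUBIC)
cs=load('scene')
b2=cv2.resize(cs['img'][195:265,230:390],None,fx=5,fy=5*.7,interpolation=cv2.INTER_CUBIC)
cv2.imwrite('pics/wts.png',np.vstack([b[:340],b2]))
E
```

```text
A 297 zmax 0.0646 ext [0.038 0.037 0.051] lo [0.412 0.041 0.013] hi [0.45  0.078 0.065] topmean [0.431 0.06  0.061] [207 230 234]
B 182 zmax 0.051 ext [0.055 0.057 0.038] lo [0.405 0.267 0.013] hi [0.46  0.325 0.051] topmean [0.446 0.309 0.039] [174 225 231]
C 151 zmax 0.0609 ext [0.023 0.025 0.048] lo [0.434 0.167 0.013] hi [0.457 0.191 0.061] topmean [0.446 0.179 0.056] [235 232 234]
O 304 zmax 0.0644 ext [0.038 0.038 0.051] lo [0.386 0.23  0.013] hi [0.424 0.268 0.064] topmean [0.404 0.248 0.06 ] [ 29 162 236]
O2 358 zmax 0.0669 ext [0.037 0.039 0.055] lo [0.516 0.466 0.012] hi [0.553 0.505 0.067] topmean [0.534 0.484 0.06 ] [ 10  79 184]
bench -0.0006439506635852466
dock z pct [-0.0049  0.0002  0.0097  0.0163  0.0194]
```

View pics/dock.png

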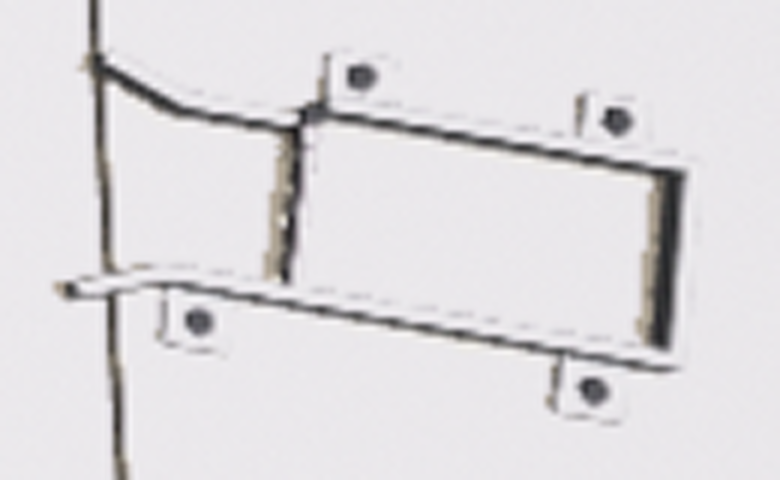

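View pics/wts.png

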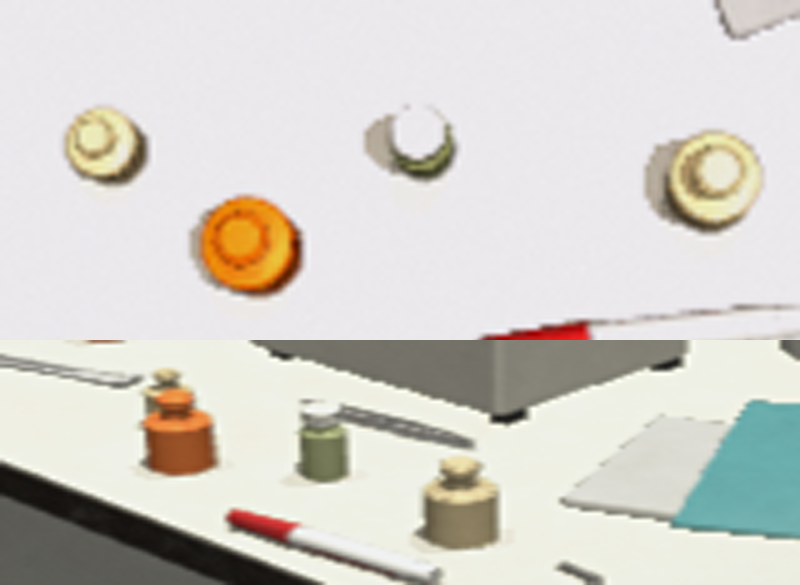

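A at (342,266) is weight_500: brass, 38 mm across, top at about 62–64 mm. B at (220,258) is weight_200, which is smaller and 48–51 mm tall. C is a green vial and O is the orange look-alike. In the dock crop the hinge is at (313,112), the back wall's inner top edge runs (684,172)–(668,348), and the gate runs (296,130)–(287,282).

```bash
python3 - <<'E'
from h import *
from scipy.optimize import least_squares
c=load('top')
def onz(u,v,z):
    o=c['world_from_camera'][:3,3]; p=world(c,u,v,d=np.array(1.)); r=p-o; return o+r*(z-o[2])/r[2]
# crop px -> dock xy at z=.016
obs=[((313,112),(0,.0335)),((684,172),(.132,.036)),((668,348),(.132,-.028)),((287,280),(0,-.0265))]
P=np.array([onz(440+(a+.5)/6-.5,220+(b+.5)/6-.5,.016)[:2] for (a,b),_ in obs]); D=np.array([d for _,d in obs])
f=lambda q:((np.c_[np.cos(q[2])*D[:,0]-np.sin(q[2])*D[:,1],np.sin(q[2])*D[:,0]+np.cos(q[2])*D[:,1]]+q[:2]-P)).ravel()
s=least_squares(f,[.45,-.2,-1.7]); x,y,t=s.x; print('dock',s.x,np.degrees(t),'res mm',(s.fun*1e3).round(1))
# depth check: raised points in dock frame
U,V=np.meshgrid(np.arange(445,570),np.arange(222,295)); W=world(c,U,V); W=W[(W[...,2]>.009)&(W[...,2]<.03)]
d=W[:,:2]-[x,y]; R=np.array([[np.cos(t),-np.sin(t)],[np.sin(t),np.cos(t)]]); d=d@R
for a,b in((-80,-50),(-45,-5),(10,60),(60,125)):
    m=(d[:,0]*1e3>a)&(d[:,0]*1e3<b)
    print(a,b,'up',(d[m&(d[:,1]>0),1]*1e3).round(0)[:40:3],'lo',(d[m&(d[:,1]<0),1]*1e3).round(0)[:40:3])
for dx in(-.11,-.075,0,.095): print(dx,R@[dx,0]+[x,y])
e=W; print('tool y angle now',np.degrees(np.arctan2(.927,.374)),'need',np.degrees(t)+180)
E
```

```text
dock [ 0.45754633 -0.25199346 -1.75253158] -100.41266308652729 res mm [-0.1  0.8  0.2  0.5 -0.6  0.4  0.6 -1.8]
-80 -50 up [42. 41. 38. 39. 38. 38. 40. 35. 36. 34. 34. 33. 33. 32.] lo [-35. -34. -38. -37. -37. -42. -40. -39. -37. -43. -42. -40. -44.]
-45 -5 up [33. 31. 33. 29. 29. 31. 32. 27. 28. 28. 29. 31. 32. 32.] lo [-30. -29. -32. -30. -30. -34. -33. -32. -30. -29. -35. -34. -33. -32.]
10 60 up [53. 39. 39. 41. 38. 38. 40. 41. 35. 36. 37. 39. 39. 40.] lo [-31. -30. -33. -32. -31. -30. -35. -34. -34. -32. -31. -30. -28. -35.]
60 125 up [53. 39. 40. 41. 36. 38. 40. 40. 36. 36. 37. 38. 39. 42.] lo [-30. -28. -33. -31. -30. -29. -34. -33. -33. -31. -30. -29. -35. -34.]
-0.11 [ 0.47742735 -0.14380499]
-0.075 [ 0.47110157 -0.1782286 ]
0 [ 0.45754633 -0.25199346]
0.095 [ 0.44037637 -0.34542896]
tool y angle now 68.028289608476 need 79.58733691347271
```

Emit:
{"method": "servo_tool", "body": {
  "linear": [
    [3.94,-10.4,-1.6],
    [3.94,-10.4,-1.6],
    [3.94,-10.4,-1.6],
    [3.94,-10.4,-1.6],
    [3.94,-10.4,-1.6],
    [3.94,-10.4,-1.6],
    [3.94,-10.4,-1.6],
    [3.94,-10.4,-1.6]
  ],
  "rotation": [
    [0,0,1.93],
    [0,0,1.93],
    [0,0,1.93],
    [0,0,1.93],
    [0,0,1.93],
    [0,0,1.93],
    [0,0,1.93],
    [0,0,1.93]
  ],
  "fingers": [1,1,1,1,1,1,1,1]
}}

```text
time_s: 0.9
eef_pos: [0.3744, 0.2072, 0.174]
ee_rot: [3.141, -0.0, 2.96]
force: [2.3, -0.3, -0.1]
opening: 0.0854
```

Emit:
{"method": "servo_tool", "body": {
  "linear": [
    [1.11,-2.95,-0.68],
    [1.11,-2.95,-0.68],
    [1.11,-2.95,-0.68],
    [1.11,-2.95,-0.68],
    [1.11,-2.95,-0.68],
    [1.11,-2.95,-0.68]
  ],
  "rotation": [
    [0,0,0],
    [0,0,0],
    [0,0,0],
    [0,0,0],
    [0,0,0],
    [0,0,0]
  ],
  "fingers": [1,1,1,1,1,1]
}}

```text
time_s: 1.5
eef_pos: [0.4294, 0.063, 0.1403]
ee_rot: [3.141, -0.001, 2.961]
force: [0.8, 0.8, -0.6]
opening: 0.0856
```

```bash
python3 - <<'E'
from h import *
from scipy.spatial.transform import Rotation as Ro
s=arm.sense(); c=grab('wrist'); T=np.eye(4); T[:3,:3]=Ro.from_euler('xyz',s['ee_rot']).as_matrix(); T[:3,3]=s['eef_pos']
print(s['eef_pos'],s['ee_rot'],s['q'].round(2),s['force'])
U,V=np.meshgrid(np.arange(640),np.arange(480)); W=world(c,U,V,T@c['hand_eye'])
m=(abs(W[...,0]-.431)<.04)&(abs(W[...,1]-.06)<.04)&(W[...,2]>.01)&(W[...,2]<.08)&(c['depth']>0)
p=W[m]; print(len(p),p.min(0),p.max(0)); k=p[p[:,2]>.055]; print('knob',k.min(0),k.max(0)); k=p[(p[:,2]>.03)&(p[:,2]<.05)];print('body',k.min(0),k.max(0))
cv2.imwrite('pics/w1.png',c['img'])
E
```

```text
[0.42937332 0.06297502 0.14027791] [ 3.14144486e+00 -6.63434051e-04  2.96073689e+00] [-0.63  0.03  0.42  2.01 -0.02  1.1   1.19] [ 0.82090052  0.84557622 -0.63830269]
2304 [0.4123046  0.04187218 0.01033631] [0.45026203 0.07964539 0.06524729]
knob [0.42077401 0.05066496 0.05504216] [0.44119519 0.07101679 0.06524729]
body [0.4123046  0.04187218 0.03009748] [0.45026203 0.07956117 0.04521733]
```

View pics/w1.png

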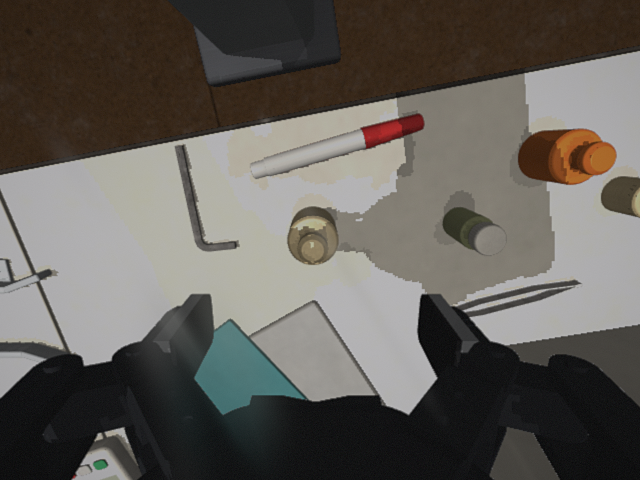

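The wrist view shows the weight at (313,237), placing its centre at (0.431, 0.061). That agrees with the top camera. Descending and closing.

Emit:
{"method": "servo_tool", "body": {
  "linear": [
    [0,0.03,-0.6],
    [0,0.03,-1.2],
    [0,0.03,-1.8],
    [0,0.03,-2.27],
    [0,0.03,-2.27],
    [0,0.03,-2.27],
    [0,0.03,-2.27]
  ],
  "rotation": [
    [0,0,0],
    [0,0,0],
    [0,0,0],
    [0,0,0],
    [0,0,0],
    [0,0,0],
    [0,0,0]
  ],
  "fingers": [1,1,1,1,1,1,1]
}}

```text
time_s: 2.25
eef_pos: [0.4307, 0.0643, 0.0282]
ee_rot: [3.14, 0.002, 2.961]
force: [-0.1, 0.1, -0.2]
opening: 0.0858
```

Emit:
{"method": "servo_tool", "body": {
  "linear": [
    [0,0,0],
    [0,0,0],
    [0,0,0],
    [0,0,0],
    [0,0,0],
    [0,0,0],
    [0,0,0],
    [0,0,0]
  ],
  "rotation": [
    [0,0,0],
    [0,0,0],
    [0,0,0],
    [0,0,0],
    [0,0,0],
    [0,0,0],
    [0,0,0],
    [0,0,0]
  ],
  "fingers": [0.3,0.3,0,0,0,0,0,0]
}}

```text
time_s: 3.05
eef_pos: [0.4301, 0.0631, 0.0275]
ee_rot: [3.141, 0.0, 2.959]
force: [-3.5, -2.1, 8.4]
opening: 0.0366
```

Emit:
{"method": "servo_tool", "body": {
  "linear": [
    [0,0,0.3],
    [0,0,0.6],
    [0.15,-0.7,0.6],
    [0.3,-1.4,0.6],
    [0.47,-2.1,0.6],
    [0.63,-2.8,0.6],
    [0.78,-3.5,0.6],
    [0.93,-4.12,0.6]
  ],
  "rotation": [
    [0,0,0],
    [0,0,0],
    [0,0,0],
    [0,0,0],
    [0,0,0],
    [0,0,0],
    [0,0,0],
    [0,0,0]
  ],
  "fingers": [0,0,0,0,0,0,0,0]
}}

```text
time_s: 3.85
eef_pos: [0.4755, -0.1444, 0.0562]
ee_rot: [-3.141, -0.002, 2.959]
force: [0.1, -0.7, -5.5]
opening: 0.0364
```

Emit:
{"method": "servo_tool", "body": {
  "linear": [
    [0,0,0],
    [0,0,0],
    [0,0,0]
  ],
  "rotation": [
    [0,0,0],
    [0,0,0],
    [0,0,0]
  ],
  "fingers": [0,0,0]
}}

```text
time_s: 4.15
eef_pos: [0.4756, -0.1416, 0.0562]
ee_rot: [3.141, -0.002, 2.961]
force: [-0.1, 0.3, -5.2]
opening: 0.0363
```

```bash
python3 - <<'E'
from h import *
from scipy.spatial.transform import Rotation as Ro
s=arm.sense(); c=grab('wrist'); T=np.eye(4); T[:3,:3]=Ro.from_euler('xyz',s['ee_rot']).as_matrix(); T[:3,3]=s['eef_pos']
print(s['eef_pos'],s['ee_rot'],s['force'],s['opening'])
U,V=np.meshgrid(np.arange(640),np.arange(480)); W=world(c,U,V,T@c['hand_eye'])
np.save('W.npy',W); t=grab('top'); Wt=world(t,U,V)
a=cv2.resize(t['img'][200:300,400:570],(640,376),interpolation=cv2.INTER_CUBIC)
cv2.imwrite('pics/w2.png',np.hstack([c['img'],a[:, :640] if 0 else cv2.copyMakeBorder(a,52,52,0,0,cv2.BORDER_CONSTANT)])[:, :] if 0 else cv2.resize(np.hstack([c['img'],cv2.copyMakeBorder(a,52,52,0,0,cv2.BORDER_CONSTANT)]),(800,300),interpolation=cv2.INTER_AREA))
R=np.array([[np.cos(-1.7525),-np.sin(-1.7525)],[np.sin(-1.7525),np.cos(-1.7525)]])
d=(W[...,:2]-[.4575,-.252])@R*1e3; z=W[...,2]
for a,b in((-70,-50),(-40,-5),(10,40),(40,80),(80,125)):
    m=(d[...,0]>a)&(d[...,0]<b)&(z>.012)&(z<.022)&(abs(d[...,1])<50)&(c['depth']>0)
    for nm,mm in(('up',m&(d[...,1]>0)),('lo',m&(d[...,1]<0))):
        q=d[...,1][mm]; print(a,b,nm,len(q),np.percentile(q,[2,50,98]).round(1) if len(q) else '')
E
```

```text
[ 0.47555156 -0.1415772   0.05617552] [ 3.14114844e+00 -1.83222120e-03  2.96087949e+00] [-0.07000361  0.33801673 -5.20831518] 0.03634054836617098
-70 -50 up 157 [28.7 31.6 35.1]
-70 -50 lo 453 [-44.  -38.2 -32.6]
-40 -5 up 711 [26.7 28.5 32.6]
-40 -5 lo 786 [-35.  -32.5 -29.1]
10 40 up 614 [34.7 36.7 40.5]
10 40 lo 668 [-34.8 -32.4 -29.1]
40 80 up 719 [34.9 36.6 40.5]
40 80 lo 415 [-34.6 -32.3 -29. ]
80 125 up 0 
80 125 lo 0
```

View pics/w2.png

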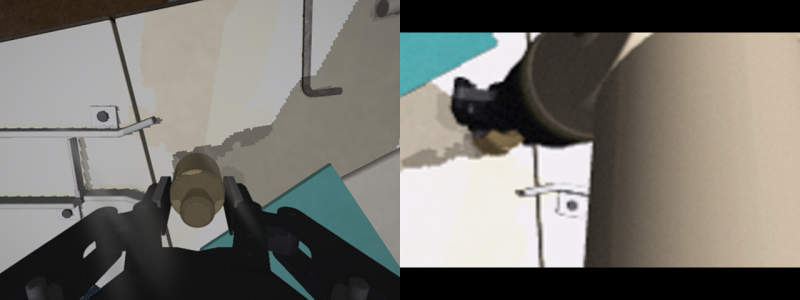

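The weight is held (-5.2 N) and stands in front of the mouth at dock x of about -112 mm. Lateral offset from the dock centreline is about 0–1 mm by both cameras. Lowering it to the bench, then pushing.

Emit:
{"method": "servo_tool", "body": {
  "linear": [
    [0,0,-0.2],
    [0,0,-0.4],
    [0,0,-0.5],
    [0,0,-0.57],
    [0,0,-0.57]
  ],
  "rotation": [
    [0,0,0],
    [0,0,0],
    [0,0,0],
    [0,0,0],
    [0,0,0]
  ],
  "fingers": [0,0,0,0,0]
}}

```text
time_s: 4.75
eef_pos: [0.4761, -0.1428, 0.028]
ee_rot: [-3.141, -0.001, 2.96]
force: [-1.0, -0.1, -5.2]
opening: 0.0365
```

Emit:
{"method": "servo_tool", "body": {
  "linear": [
    [-0.05,-0.3,0],
    [-0.11,-0.6,0],
    [-0.165,-0.9,0],
    [-0.22,-1.2,0],
    [-0.275,-1.5,0],
    [-0.33,-1.8,0],
    [-0.33,-1.8,0]
  ],
  "rotation": [
    [0,0,0],
    [0,0,0],
    [0,0,0],
    [0,0,0],
    [0,0,0],
    [0,0,0],
    [0,0,0]
  ],
  "fingers": [0,0,0,0,0,0,0]
}}

```text
time_s: 5.45
eef_pos: [0.459, -0.2351, 0.0284]
ee_rot: [-3.14, 0.0, 2.957]
force: [-0.5, 1.0, -4.8]
opening: 0.0367
```

Emit:
{"method": "servo_tool", "body": {
  "linear": [
    [-0.05,-0.28,-0.01],
    [-0.1,-0.56,-0.01],
    [-0.155,-0.84,-0.01],
    [-0.205,-1.12,-0.01],
    [-0.26,-1.4,-0.01],
    [-0.31,-1.68,-0.01],
    [-0.36,-1.96,-0.01],
    [-0.41,-2.22,-0.01]
  ],
  "rotation": [
    [0,0,0],
    [0,0,0],
    [0,0,0],
    [0,0,0],
    [0,0,0],
    [0,0,0],
    [0,0,0],
    [0,0,0]
  ],
  "fingers": [0,0,0,0,0,0,0,0]
}}

```text
time_s: 6.25
eef_pos: [0.439, -0.3457, 0.0279]
ee_rot: [-3.141, 0.0, 2.959]
force: [0.6, -0.1, -5.7]
opening: 0.0371
```

Emit:
{"method": "servo_tool", "body": {
  "linear": [
    [0,0,-0.01],
    [0,0,-0.01],
    [0,0,-0.01]
  ],
  "rotation": [
    [0,0,0],
    [0,0,0],
    [0,0,0]
  ],
  "fingers": [0,0,0]
}}

```text
time_s: 6.55
eef_pos: [0.4397, -0.3438, 0.0277]
ee_rot: [-3.141, 0.001, 2.96]
force: [-0.6, -2.1, -2.0]
opening: 0.0365
```

```bash
python3 - <<'E'
from h import *
s=arm.sense(); print(s['eef_pos'],s['force'],s['opening'])
cv2.imwrite('pics/w3.png',grab('wrist')['img'])
E
```

```text
[ 0.4397321  -0.34378554  0.02765033] [-0.61599824 -2.12720371 -1.98942516] 0.036547714698308996
```

View pics/w3.png

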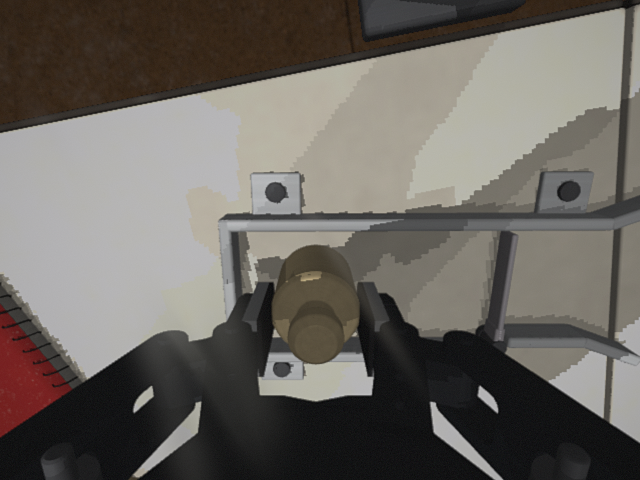

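The weight stands in the bay at (318,300), and the gate blade at (505,285) has swung back behind it. Releasing and retreating straight up.

Emit:
{"method": "servo_tool", "body": {
  "linear": [
    [0,0,0],
    [0,0,0],
    [0,0,0],
    [0,0,0],
    [0,0,0],
    [0,0,0],
    [0,0,0],
    [0,0,0]
  ],
  "rotation": [
    [0,0,0],
    [0,0,0],
    [0,0,0],
    [0,0,0],
    [0,0,0],
    [0,0,0],
    [0,0,0],
    [0,0,0]
  ],
  "fingers": [0.5,0.6,0.7,0.85,1,1,1,1]
}}

```text
time_s: 7.4
eef_pos: [0.4392, -0.3437, 0.0273]
ee_rot: [-3.142, -0.0, 2.96]
force: [-0.1, 0.0, 0.3]
opening: 0.0854
```

Emit:
{"method": "servo_tool", "body": {
  "linear": [
    [0,0,0.3],
    [0,0,0.8],
    [0,0,1.4],
    [0,0,2.0],
    [0,0,2.6],
    [0,0,3.2],
    [0,0,3.2],
    [0,0,3.2]
  ],
  "rotation": [
    [0,0,0],
    [0,0,0],
    [0,0,0],
    [0,0,0],
    [0,0,0],
    [0,0,0],
    [0,0,0],
    [0,0,0]
  ],
  "fingers": [1,1,1,1,1,1,1,1]
}}

```text
time_s: 8.2
eef_pos: [0.4395, -0.3441, 0.1888]
ee_rot: [-3.141, 0.002, 2.96]
force: [0.8, 0.8, -0.0]
opening: 0.0855
```

```bash
python3 - <<'E'
from h import *
from scipy.spatial.transform import Rotation as Ro
s=arm.sense(); c=grab('wrist'); T=np.eye(4); T[:3,:3]=Ro.from_euler('xyz',s['ee_rot']).as_matrix(); T[:3,3]=s['eef_pos']
print(s['time_s'],s['eef_pos'],s['force'])
U,V=np.meshgrid(np.arange(640),np.arange(480)); W=world(c,U,V,T@c['hand_eye']); t=-1.7525
R=np.array([[np.cos(t),-np.sin(t)],[np.sin(t),np.cos(t)]]); d=(W[...,:2]-[.4575,-.252])@R*1e3; z=W[...,2]*1e3; ok=c['depth']>0
m=ok&(d[...,0]>50)&(d[...,0]<125)&(abs(d[...,1])<34)&(z>22)&(z<75)
print('weight lo/hi',d[m].min(0),d[m].max(0),'z',z[m].max()); k=m&(z>55); print('knob',d[k].min(0),d[k].max(0))
g=ok&(abs(d[...,0])<40)&(abs(d[...,1])<22)&(z>8)&(z<22); 
if g.sum(): print('gate fit x=a*y+b',np.polyfit(d[g][:,1],d[g][:,0],1),g.sum())
tp=grab('top'); Wt=world(tp,U,V)
q=Wt[238:279,200:241].reshape(-1,3); q=q[(q[:,2]>.012)&(q[:,1]>.285)]; print('w200',q.min(0),q.max(0))
q=world(load('top'),U,V)
cv2.imwrite('pics/w4.png',c['img'])
E
```

```text
8.2 [ 0.43951224 -0.34408838  0.18875467] [ 7.64783124e-01  8.01563588e-01 -1.75146704e-04]
weight lo/hi [ 74.00898102 -18.18600176] [111.58753981  19.32519484] z 64.73736798854873
knob [82.6345548 -9.6308921] [103.13199618  10.50051653]
gate fit x=a*y+b [-1.07744934e-03  1.09349285e+00] 262
w200 [0.43269076 0.29584721 0.0124054 ] [0.46000452 0.32527797 0.04952328]
```

View pics/w4.png

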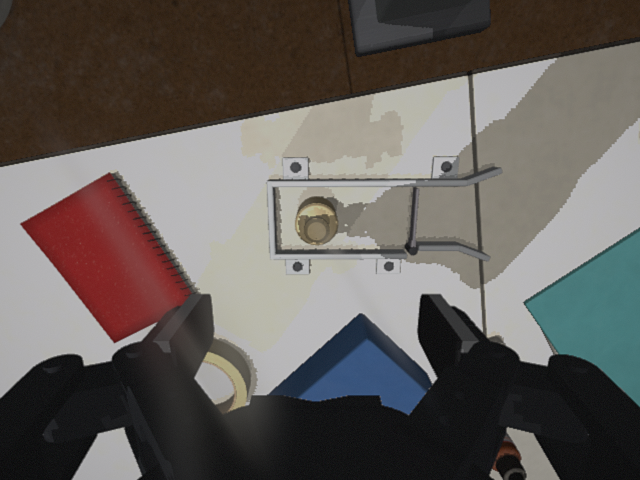

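The weight stands upright in the bay at (316,220), centred at dock (93, 0.5) mm. The gate at (414,215) is shut (slope -0.001), and weight_200 hasn't moved. Handing in.

```bash
python3 -c "
from workcell import arm
print(arm.hand_in())"
```

```text
the job is handed in; nothing more can be done
None
```

The larger weight is in the dock's bay, upright, with the gate shut behind it. I handed the job in at about 8 s.

I gripped the brass 38 mm weight and carried it at about 30 mm to just in front of the mouth. There I lowered it until it was about 0.5 mm off the bench by the force and height readings. I then pushed it through the gate at that height, still gripped, so it may have skimmed rather than slid. It was resting on the bench when I opened the fingers and backed straight up.

Last checks from the wrist and top cameras:
- **Larger weight:** it stands upright at about dock x = 93 mm, y = 0.5 mm.
- **Gate:** the blade measures shut, at about 0.001 rad.
- **Smaller weight:** it stands at about (0.446, 0.31), the same place as at the start.
- **Robot:** it is clear of everything, with no contact force.

None of these checks failed or disagreed. I did not measure the gate's opening angle while the weight was passing through.

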